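# Seasoning row onto the bamboo rack, reversed

## Robot

A 6-joint arm with a two-finger parallel gripper is mounted at the origin on the work surface. World frame = base frame: x ahead of the robot, y to its left, z up, the work surface at z = 0. Lengths are in m, angles in rad, forces in N, time in s.
With the tool pointing down it reaches from about 0.35 to 0.925 m from the base axis. Payload 6.4 kg.
Tool frame: the origin (TCP) lies at the very end of the fingers, on their centre line; the grasp point (between the pads) lies 19 mm behind it (r.hold_point_z is the distance from the TCP to the grasp point, in m); z points along the fingers, y is the direction in which the jaws open and shut (so a half turn about z gives the same grasp; the last joint's range is limited). The gripper opens to 85 mm and grips with 20 to 120 N. Pads are 22 mm wide; open, the fingers measure 114 mm over their backs; the gripper's body (76 mm by 85 mm) begins 54 mm behind the grasp point. The pads swing forward as they close: fully open they stand 13 mm farther back than shut.
Start: joints at [0.957, 0.245, 1.558, -0, 1.339, -0.174], TCP at [0.277, 0.588, 0.231] pointing down, gripper open.
Joint ranges: [-3.13, 3.13], [-1.02, 2.26], [0.13, 2.54], [-0.95, 4.09], [0.21, 2.88], [-2.74, 2.74]. Speed limits (rad/s): [2.57, 2.57, 3.14, 3.14, 3.14, 3.14].

## Interface

Orientations are given as a unit quaternion [w, x, y, z].
In Python, from plant import r gives the robot as it stands.
- The arm moves only by the tool move_arm, never from a script. Its argument "rows" is a list of rows, each a list of 7 numbers: the finger opening in m, from 0 to 0.0854, then the shift along the world's x, y, z in m, then the turn, a rotation vector about the world's x, y, z in degrees. A call has 1 to 12 rows; each row shifts and turns the pose as measured when the row begins; what a row does not reach is not made up. A row lasts 1/8 s, in which the tool goes at most 62.5 mm and 10.7 degrees, less where a joint would pass 70% of its speed; a pose out of reach is approached as far as the arm can. A call is refused whole if a number of a shift passes 0.0625 or a number of a turn 10.7, either way. A call with a gripper value outside its range is refused whole. The fingers move at their own pace and stop on an object; "squeeze" is the grip in N (left out, the last holds). Time passes only in rows, so rows that do not move let the fingers close. It gives the time, the measured TCP pose, the force and the opening at its end, in the units of the state.
- r.get_obs(): the state, without advancing time (a new reading comes with each control period).
- r.capture(name): name is "side" or "top"; returns a dict with "color" (384x512x3 uint8, red, green, blue), "intrinsics" (3x3 intrinsics, pixels), "k1" (the pictures are not rectified: a ray, as slopes to the right and down, at radius r is drawn at 1 + k1 r^2 times it, then the intrinsics apply), "rvec" (rotation vector, rad) and "tvec" (3), from world to camera coordinates, as OpenCV has them. Camera axes: x right, y down, z forward; pixel columns grow to the right and rows downward; lengths in m; the calibration is good to about 2 mm. A picture is of the moment at which its call begins. There is no depth.
- r.job_done(): hands the job in, once; it reports no verdict.
The state is a dict: "time": time; "qpos": joint angles; "qd": joint speeds; "tau": joint torques, N m; "eef_pos": TCP position; "tool_rot": TCP orientation; "force": force on the tool from outside, world axes, zero at the start; "wrist_torque": the same for the moment, N m; "finger_gap": opening from 0.0 (shut) to 1.0 (fully open).
Only numpy, scipy, OpenCV 4.12 (cv2) and the standard library are available. Lean on these libraries where they do the work, as an engineer would, in place of code of your own. Each camera call takes 0.05 s, during which the arm holds its last target. There are 200 camera calls.

## Task

Move the four seasoning pots from the rubberwood rack with the cork coasters onto the empty bamboo rack, one to a compartment, in reverse order: what stands at the left end now must end up at the right end, and so on along the row. Set each one down upright in the middle of its compartment, do not drop or tip any, and leave the steamer stack, the soap bottle and the plate where they are.

Things in the scene. Friction and masses are not known exactly. Their poses are not given: they have to be found in the camera images.
- old_rack: varnished dark rubberwood board with four cork coasters, fixed, 90 mm deep (its x) by 334 mm long (its y) by 18 mm high; the row runs along its y, roughly the robot's left-right. Places at y = -123, -41, +41, +123 mm. Origin: centre of its underside. It stands either nearer the robot or farther off than the bamboo rack.
- new_rack: pale bamboo board, fixed, empty, 90 mm deep (x), 334 mm long (y), floor 18 mm above the table; five cross ribs (6 mm thick, 10 mm high) at y = -164, -82, 0, 82, 164 mm part it into four compartments centred at y = -123, -41, 41, 123 mm, x = 0; no walls front or back. Its y, like the old rack's, points to the robot's left within 0.2 rad. Origin: centre of underside.
- pick_pot: open straight round bamboo toothpick pot, empty, 42 mm across, 60 mm high, about 60 g. Origin: centre of its underside, z up.
- shaker: steel salt shaker, 48 mm across (straight sides to 52 mm), rounded top, 72 mm high, about 120 g. Origin: centre of its underside, z up.
- jar: squat white ceramic mustard jar with a small ball knob on a lid that does not come off, 58 mm across (straight sides from 6 to 44 mm), 63 mm high over the knob, about 180 g. Origin: centre of its underside, z up.
- cruet: amber glass vinegar cruet, 40 mm across (straight sides to 46 mm), then a narrow neck and black cap 22 mm across, 78 mm high, closed, about 110 g. Origin: centre of its underside, z up.
- coaster_pick_pot: fixed flat cork disc, 68 mm across, 5 mm thick, on the old rack under the toothpick pot at the start; it stays there and so marks where the toothpick pot came from. Origin: centre of its underside. All four coasters look alike.
- coaster_shaker: fixed flat cork disc, 68 mm across, 5 mm thick, on the old rack under the steel shaker at the start; it stays there and so marks where the steel shaker came from. Origin: centre of its underside. All four coasters look alike.
- coaster_jar: fixed flat cork disc, 68 mm across, 5 mm thick, on the old rack under the ceramic jar at the start; it stays there and so marks where the ceramic jar came from. Origin: centre of its underside. All four coasters look alike.
- coaster_cruet: fixed flat cork disc, 68 mm across, 5 mm thick, on the old rack under the glass cruet at the start; it stays there and so marks where the glass cruet came from. Origin: centre of its underside. All four coasters look alike.
- steamer: bystander: three stacked bamboo steamer tiers with a lid, 186 mm across, 146 mm high, to the robot's right. Origin: centre of its underside.
- soap_bottle: bystander: clear empty soap bottle with a white push pump, 64 mm across, 172 mm high, light, to the robot's left. Origin: centre of its underside.
- plate: bystander: white ceramic plate, 170 mm across, 18 mm high, to the left, farther off. Origin: centre of its underside.
Things that resemble listed ones, but are neither listed nor needed, are in the scene too. What is shaped like the jar but blue or purple is not meant.

How it is judged:
By the outcome, as a careful person would: the job done as asked, in the order asked, and still so for the second after the job is handed in, with the robot touching nothing.
It also fails if it takes over 99 s, if anything falls off the work surface, if the arm or the gripper's body presses on something with over 40 N, if the wrist force passes 120 N, or if a joint passes its speed limit or range.

## Working session

There is one attempt and no reset: what is moved stays moved. The work goes in short steps, Python scripts to look and compute and a tool call to move; the robot and the scene stay as the last step left them, time stands still between calls to the robot, and variables do not carry over. Pictures are saved under pics/ and viewed, about 12 in all and at most 16, crops included, and the job is handed in when it is done.

Besides the shell and the picture viewer there is one more tool, called after ">>>" as name([rows], argument=value, ...), one row to a line, values as JSON. move_arm: Moves the arm, as the interface text tells. Its arguments: {"type":"object","properties":{"rows":{"type":"array"},"squeeze":{"type":"number"}},"required":["rows"]}

```bash
ls; mkdir -p pics
cat > h.py <<'E'
import numpy as np, cv2
from plant import r
def cap(n,f=None):
    c=r.capture(n)
    if f: cv2.imwrite('pics/'+f,c['color'][:,:,::-1])
    return c
def ray(c,uv):
    K=np.array(c['intrinsics']);R=cv2.Rodrigues(np.array(c['rvec'],float))[0];t=np.array(c['tvec'],float).ravel()
    p=np.array([[uv]],float)
    q=cv2.undistortPoints(p,K,np.array([c['k1'],0,0,0],float))[0,0]
    return -R.T@t, R.T@np.array([q[0],q[1],1])
def onz(c,uv,z):
    o,d=ray(c,uv); return o+d*(z-o[2])/d[2]
def proj(c,P):
    return cv2.projectPoints(np.array(P,float).reshape(-1,1,3),np.array(c['rvec'],float),np.array(c['tvec'],float),np.array(c['intrinsics']),np.array([c['k1'],0,0,0],float))[0][:,0]
E
python3 - <<'E'
from h import *
for n in('side','top'):
    c=cap(n,n+'0.png'); print(n,ray(c,(256,192)),c['k1'],c['intrinsics'])
o=r.get_obs();print(o)
E
```

```text
pics
side (array([0.18844142, 0.48549888, 0.71554609]), array([ 0.43243585, -0.54488382, -0.71846338])) -0.01866358857268026 [[352.23394332   0.         252.71712424]
 [  0.         352.23394332 191.51470979]
 [  0.           0.           1.        ]]
top (array([0.46530686, 0.00405559, 1.33263182]), array([ 0.10828572, -0.02864263, -0.99381492])) 0.047075479916146495 [[432.78655426   0.         249.88702481]
 [  0.         432.78655426 193.6647625 ]
 [  0.           0.           1.        ]]
{'time': 0.1, 'qpos': array([ 9.56885801e-01,  2.45763389e-01,  1.55888446e+00,  3.15762778e-05,
        1.33867769e+00, -1.74128622e-01]), 'qd': array([-0.00057158, -0.00166642, -0.00202727, -0.00041539, -0.00136355,
        0.00193622]), 'tau': array([ 8.43050839e-04, -4.30667138e+01, -3.27131867e+01, -9.02625447e-05,
        2.71163299e-03,  5.08792368e-06]), 'eef_pos': array([0.27644965, 0.58773962, 0.23028237]), 'tool_rot': array([-3.46814525e-04,  2.18126677e-01,  9.75920080e-01, -7.94152896e-04]), 'force': array([ 0.81883146, -0.5974103 , -0.66273663]), 'wrist_torque': array([-0.01718946, -0.00729875, -0.03553151]), 'finger_gap': 0.9988062654559189}
```

View pics/top0.png

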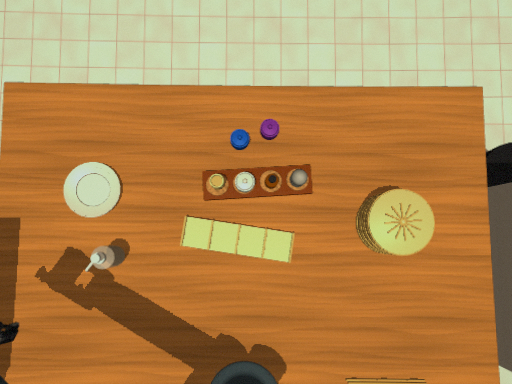

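View pics/side0.png

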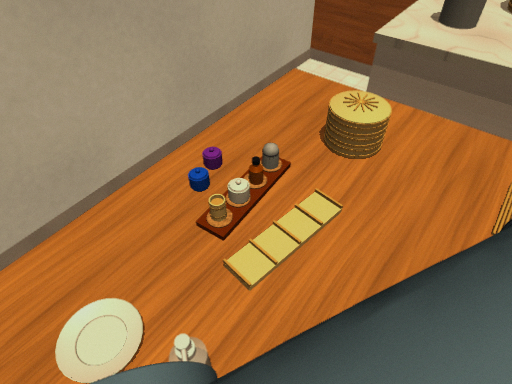

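The top view (up = +x, left = +y) shows the old rack farther off, with the pick pot (217,182), jar (244,182), cruet (271,181) and shaker (298,178). The bamboo rack is at (238,240). Blue (240,139) and purple (270,129) jars are decoys. The white one on the coaster fits the description, and the side view agrees. Next I'll measure and view an enlarged crop.

Run:
```python
from h import *
c=cap('top');im=c['color'];hsv=cv2.cvtColor(im,cv2.COLOR_RGB2HSV)
x0,y0,x1,y1=170,120,330,270
cv2.imwrite('pics/crop1.png',cv2.resize(im[y0:y1,x0:x1,::-1],None,fx=5,fy=5,interpolation=cv2.INTER_CUBIC)[:600*2])
cr=cv2.imread('pics/crop1.png');cv2.imwrite('pics/crop1.png',cv2.resize(cr,(640,600)))
for p in[(190,235),(225,240),(280,245),(207,195),(310,190),(258,190),(150,150)]: print(p,im[p[1],p[0]],hsv[p[1],p[0]])
# new rack
m=((hsv[:,:,0]>20)&(hsv[:,:,0]<40)&(hsv[:,:,2]>110)).astype(np.uint8);m[:205]=0;m[270:]=0;m[:,:170]=0;m[:,310:]=0
m=cv2.morphologyEx(m,cv2.MORPH_CLOSE,np.ones((5,5)))
def rect(m,z):
    k=max(cv2.findContours(m,0,1)[0],key=cv2.contourArea)
    P=np.array([onz(c,p[0],z)[:2] for p in k],np.float32)
    return cv2.minAreaRect(P*1000)
print('new',rect(m,.022))
m=((hsv[:,:,2]<110)&(hsv[:,:,1]>120)).astype(np.uint8);m[:160]=0;m[205:]=0;m[:,:195]=0;m[:,320:]=0
m=cv2.morphologyEx(m,cv2.MORPH_CLOSE,np.ones((3,3)))
print('old',rect(m,.018))
```

```text
(190, 235) [205 218 129] [ 34 104 218]
(225, 240) [203 219 126] [ 35 108 219]
(280, 245) [204 218 128] [ 35 105 218]
(207, 195) [140  68  32] [ 10 197 140]
(310, 190) [134  61  22] [ 10 213 134]
(258, 190) [134  63  23] [ 11 211 134]
(150, 150) [189 115  48] [ 14 190 189]
new ((465.7074279785156, 23.672592163085938), (333.35809326171875, 89.9417953491211), 81.3821792602539)
old ((650.57421875, -82.78518676757812), (23.89620018005371, 28.491247177124023), 45.40843963623047)
```

View pics/crop1.png

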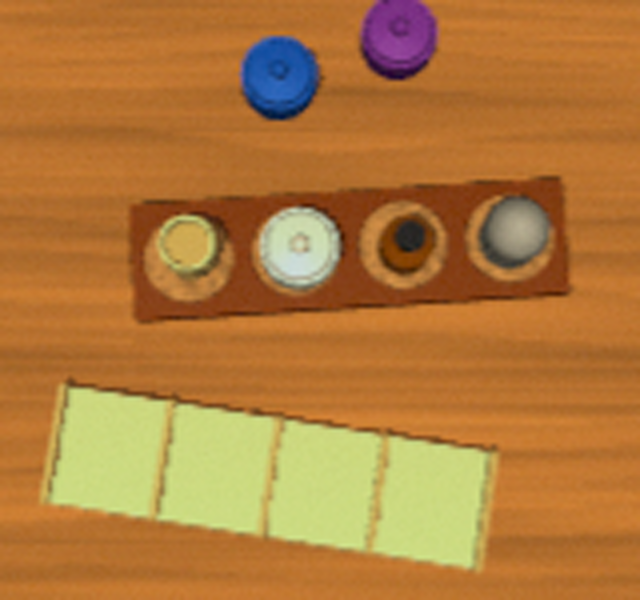

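The crop confirms the order, left to right: pick pot (188,243), white jar (299,243), amber cruet (410,236), steel shaker (515,230). The new rack fits at 333x90 mm. The coloured jars stand off the rack and aren't wanted.

Run:
```python
from h import *
c=cap('top');s=cap('side')
f=lambda u,v:(170+(u+.5)/4-.5,120+(v+.5)/4-.5)
P=np.array([onz(c,f(*p),.018)[:2] for p in[(132,205),(560,178),(570,292),(138,320)]])
print(P.round(4)); C=P.mean(0); yd=(P[0]+P[3]-P[1]-P[2])/2; print('old',C,np.linalg.norm(yd),np.linalg.norm(P[0]-P[3]));yd/=np.linalg.norm(yd);print('yaw',np.degrees(np.arctan2(-yd[0],yd[1])))
cs=[(189,259),(297,251),(404,245),(511,237)]
for n,p,z,o,k in[('pick',(188,243),.083,.123,cs[0]),('jar',(299,243),.083,.041,cs[1]),('cruet',(410,236),.101,-.041,cs[2]),('shaker',(516,229),.085,-.123,cs[3])]:
    X=onz(c,f(*p),z);print(n,X.round(4),'place',(C+yd*o).round(4),'coaster seen',onz(c,f(*k),.023).round(4)[:2],'side px',proj(s,[X])[0].round(1))
C=np.array([.4657,.0237]);yd=np.array([.1498,.9887])
for n,o in[('shaker',.123),('cruet',.041),('jar',-.041),('pick',-.123)]:print(n,'->',(C+o*yd).round(4))
im=s['color'][120:250,180:310,::-1];cv2.imwrite('pics/sidecrop.png',cv2.resize(im,(585,585),interpolation=cv2.INTER_CUBIC))
```

```text
[[ 0.6725  0.13  ]
 [ 0.696  -0.1987]
 [ 0.6078 -0.2056]
 [ 0.5841  0.124 ]]
old [ 0.64012085 -0.03754797] 0.3300034425333877 0.08862303108185961
yaw 4.102339199129883
pick [0.6347 0.0827 0.083 ] place [0.6313 0.0851] coaster seen [0.6305 0.0856] side px [215.9 198.5]
jar [0.6353 0.002  0.083 ] place [0.6372 0.0033] coaster seen [0.6373 0.0034] side px [236.7 180.1]
cruet [ 0.6385 -0.0776  0.101 ] place [ 0.6431 -0.0784] coaster seen [ 0.6425 -0.0782] side px [254.5 158.3]
shaker [ 0.6464 -0.156   0.085 ] place [ 0.6489 -0.1602] coaster seen [ 0.6492 -0.1601] side px [269.3 147.1]
shaker -> [0.4841 0.1453]
cruet -> [0.4718 0.0642]
jar -> [ 0.4596 -0.0168]
pick -> [ 0.4473 -0.0979]
```

View pics/sidecrop.png

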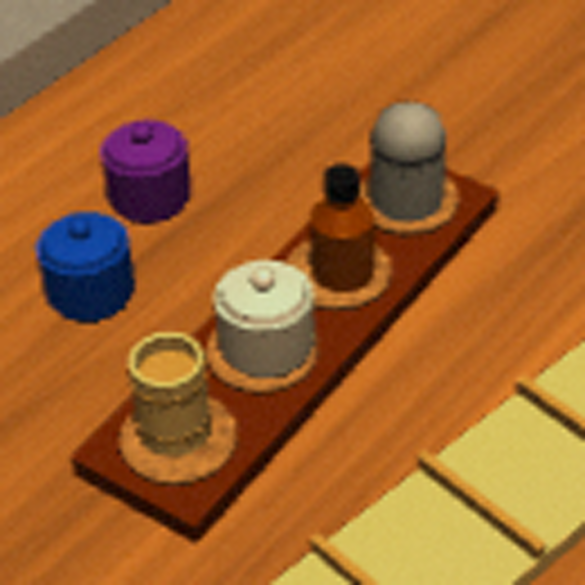

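The side view shows the same order and agrees with the top view to about 2 mm. The pots stand upright on their coasters. I'll grip with the jaws along x (front and back, so they clear the neighbours) at one fixed yaw of about -2°, starting with the pick pot.

>>> move_arm([
  [0.085,0.03,-0.042,0.01,0,0,-5.6],
  [0.085,0.03,-0.042,0.01,0,0,-5.6],
  [0.085,0.03,-0.042,0,0,0,-5.6],
  [0.085,0.03,-0.042,0,0,0,-5.6],
  [0.085,0.03,-0.042,0,0,0,-5.6],
  [0.085,0.03,-0.042,0,0,0,-5.6],
  [0.085,0.03,-0.042,0,0,0,-5.6],
  [0.085,0.03,-0.042,0,0,0,-5.6],
  [0.085,0.03,-0.042,0,0,0,-5.6],
  [0.085,0.03,-0.042,0,0,0,-5.6],
  [0.085,0.03,-0.042,0,0,0,-5.6],
  [0.085,0.03,-0.042,0,0,0,-5.6],
], squeeze=30)

```text
time: 1.75
eef_pos: [0.6431, 0.0691, 0.2509]
tool_rot: [-0.0, 0.733, 0.68, 0.001]
force: [1.6, 1.8, 0.1]
finger_gap: 0.992
```

>>> move_arm([
  [0.085,-0.009,0.013,0,0,0,1.5],
  [0.085,0,0,-0.03,0,0,0],
  [0.085,0,0,-0.05,0,0,0],
  [0.085,0,0,-0.04,0,0,0],
  [0.085,0,0,0,0,0,0],
  [0.085,0,0,0,0,0,0],
])

```text
time: 2.5
eef_pos: [0.6347, 0.082, 0.1304]
tool_rot: [0.001, 0.724, 0.69, 0.002]
force: [0.3, -0.4, 0.8]
finger_gap: 0.999
```

Run:
```python
from h import *
c=cap('top');s=cap('side');o=r.get_obs();print(o['eef_pos'])
a=cv2.resize(c['color'][120:260,180:320,::-1],(400,400),interpolation=cv2.INTER_CUBIC)
b=cv2.resize(s['color'][110:250,180:320,::-1],(400,400),interpolation=cv2.INTER_CUBIC)
cv2.imwrite('pics/p1.png',np.hstack([a,b]))
```

```text
[0.63478884 0.08184215 0.13061504]
```

View pics/p1.png

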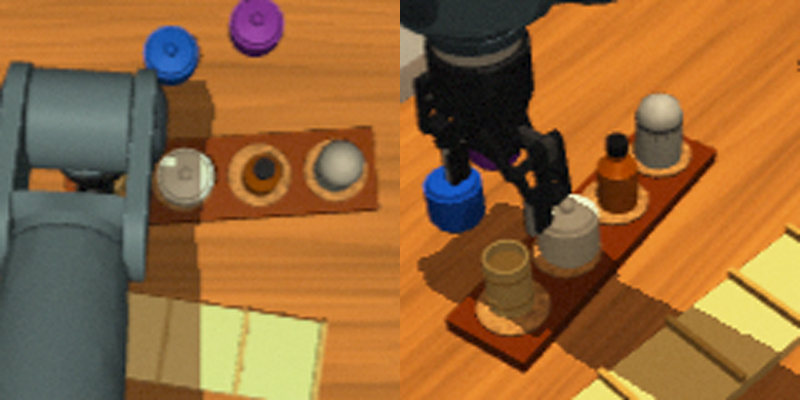

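The fingers straddle the pick pot front and back, with the midpoint near (500,200) above the pot at (508,255), and the jar clears. I'll descend and grip.

>>> move_arm([
  [0.085,0,0,-0.03,0,0,0],
  [0.085,0,0,-0.035,0,0,0],
  [0.085,0,0,-0.025,0,0,0],
  [0.085,0,0,-0.003,0,0,0],
  [0.085,0,0,0,0,0,0],
  [0.02,0,0,0,0,0,0],
  [0.02,0,0,0,0,0,0],
  [0.02,0,0,0,0,0,0],
  [0.02,0,0,0,0,0,0],
  [0.02,0,0,0,0,0,0],
  [0.02,0,0,0,0,0,0],
], squeeze=30)

```text
time: 3.98
eef_pos: [0.6445, 0.082, 0.0511]
tool_rot: [0.01, 0.724, 0.69, 0.011]
force: [0.3, -0.4, -0.5]
finger_gap: 0.493
```

Run:
```python
from h import *
c=cap('top');s=cap('side');o=r.get_obs();print(o)
a=cv2.resize(c['color'][120:260,180:320,::-1],(400,400),interpolation=cv2.INTER_CUBIC)
b=cv2.resize(s['color'][130:250,180:300,::-1],(400,400),interpolation=cv2.INTER_CUBIC)
cv2.imwrite('pics/p2.png',np.hstack([a,b]))
```

```text
{'time': 4.075, 'qpos': array([-0.04821242,  0.43745357,  1.67184791,  0.0017937 ,  1.00221457,
       -0.00183253]), 'qd': array([-8.45903334e-05, -9.41106038e-04,  4.93777167e-04, -9.80273158e-04,
        6.65147335e-04,  1.14618658e-03]), 'tau': array([ 1.43335652e-03, -4.60747004e+01, -2.79438150e+01,  3.83628183e-03,
       -8.07523169e-02,  8.41600581e-06]), 'eef_pos': array([0.6445382 , 0.08201681, 0.05114203]), 'tool_rot': array([0.01037019, 0.72355644, 0.69010098, 0.0109167 ]), 'force': array([-0.98148714,  0.10215371, -0.79955128]), 'wrist_torque': array([-0.05909068,  0.0483464 ,  0.00280753]), 'finger_gap': 0.49179741760971896}
```

View pics/p2.png

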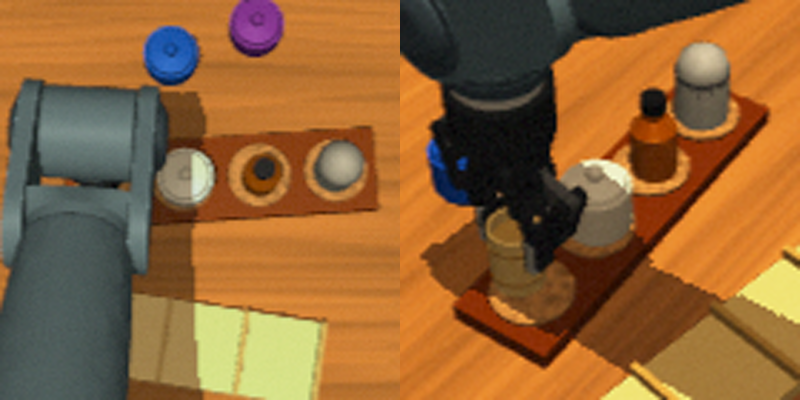

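The pot (rim at (510,225) in the right half) is held, about 10 mm toward +x. The arm rose 14 mm and crept while the jaws closed. I'll check whether it drifts with no commands, then lift a little.

>>> move_arm([
  [0.02,0,0,0,0,0,0],
  [0.02,0,0,0,0,0,0],
])

```text
time: 4.32
eef_pos: [0.6446, 0.082, 0.0511]
tool_rot: [0.01, 0.724, 0.69, 0.011]
force: [-0.9, -0.1, -0.6]
finger_gap: 0.49
```

>>> move_arm([
  [0.02,0,0,0.02,0,-1,0],
  [0.02,0,0,0.03,0,-1,0],
  [0.02,0,0,0.03,0,0,0],
  [0.02,0,0,0,0,0,0],
  [0.02,0,0,0,0,0,0],
])

```text
time: 4.95
eef_pos: [0.6427, 0.082, 0.1304]
tool_rot: [0.021, 0.723, 0.69, 0.022]
force: [-0.4, 0.3, -0.2]
finger_gap: 0.491
```

>>> move_arm([
  [0.02,0,0,0,0,1.7,0],
  [0.02,0,0,0.01,0,1.8,0],
  [0.02,0,0,0,0,0,0],
])

```text
time: 5.32
eef_pos: [0.6407, 0.082, 0.136]
tool_rot: [-0.004, 0.724, 0.69, -0.003]
force: [-0.0, 0.3, -1.6]
finger_gap: 0.491
```

Run:
```python
from h import *
s=cap('side');o=r.get_obs();print(o['tool_rot'],o['force'],o['wrist_torque'])
b=cv2.resize(s['color'][110:220,170:270,::-1],(545,600),interpolation=cv2.INTER_CUBIC)
cv2.imwrite('pics/p3.png',b)
```

```text
[-0.00427967  0.72374613  0.69004148 -0.00399827] [-0.49066915  0.46269773 -2.17706067] [ 0.00377186 -0.02059732 -0.02406444]
```

View pics/p3.png

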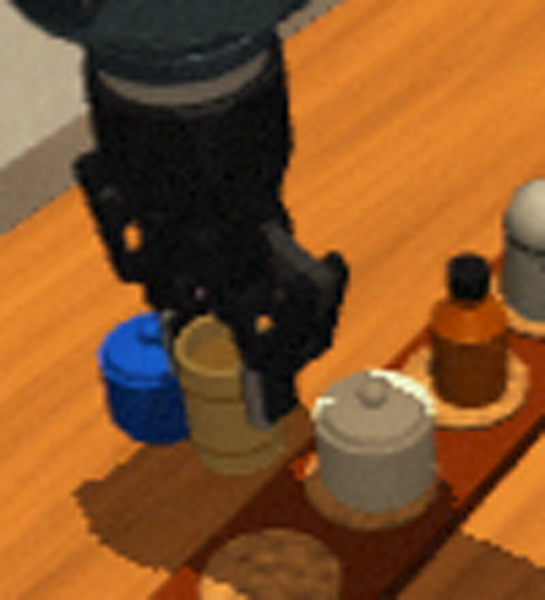

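Run:
```python
from h import *
s=cap('side')
for B in [(.6407,.082,.105),(.6353,.002,.023)]:
    B=np.array(B)
    for nm,ax in [('vert',(0,0,1)),('10deg about y+',(np.sin(.1745),0,np.cos(.1745))),('10deg y-',(-np.sin(.1745),0,np.cos(.1745))),('10 x-',(0,np.sin(.1745),np.cos(.1745)))]:
        q=proj(s,[B,B+.06*np.array(ax)]);d=(q[1]-q[0]);print(nm,((q-[170,110])*5.45).round().tolist(),'lean deg left',np.degrees(np.arctan2(-d[0],-d[1])).round(1))
```

```text
vert [[236.0, 441.0], [222.0, 343.0]] lean deg left 8.1
10deg about y+ [[236.0, 441.0], [205.0, 334.0]] lean deg left 16.5
10deg y- [[236.0, 441.0], [241.0, 354.0]] lean deg left -2.8
10 x- [[236.0, 441.0], [206.0, 358.0]] lean deg left 20.1
vert [[370.0, 469.0], [363.0, 382.0]] lean deg left 4.2
10deg about y+ [[370.0, 469.0], [347.0, 374.0]] lean deg left 13.6
10deg y- [[370.0, 469.0], [380.0, 393.0]] lean deg left -8.0
10 x- [[370.0, 469.0], [349.0, 396.0]] lean deg left 15.5
```

The pot leans about 5° in the jaws, against an expected image lean of 8°, with its top toward +x. I'll trim the tilt and carry it to the right-hand compartment.

>>> move_arm([
  [0.02,-0.01,0,0.02,0,-2,0],
  [0.02,-0.025,-0.01,0.01,0,-2,0],
  [0.02,-0.03,-0.02,0,0,0,0],
  [0.02,-0.03,-0.03,0,0,0,0],
  [0.02,-0.03,-0.035,0,0,0,0],
  [0.02,-0.03,-0.035,0,0,0,0],
  [0.02,-0.02,-0.03,-0.01,0,0,0],
  [0.02,-0.01,-0.015,-0.02,0,0,0],
  [0.02,0,0,-0.02,0,0,0],
  [0.02,0,0,0,0,0,0],
  [0.02,0,0,0,0,0,0],
])

```text
time: 6.8
eef_pos: [0.4438, -0.0961, 0.1077]
tool_rot: [0.018, 0.723, 0.69, 0.02]
force: [0.2, -0.0, -0.6]
finger_gap: 0.49
```

Run:
```python
from h import *
s=cap('side');o=r.get_obs();B=o['eef_pos'];print(o['tool_rot'],B)
q=proj(s,[B,B-[0,0,.03],B+[0,0,.03],[.4473,-.0979,.018],[.4473,-.0979,.078]]);print(q.round(1).tolist())
x,y=int(q[0][0])-50,int(q[0][1])-50
b=cv2.resize(s['color'][y:y+100,x:x+100,::-1],(600,600),interpolation=cv2.INTER_CUBIC)
print(((q-[x,y])*6).round().tolist())
cv2.imwrite('pics/p4.png',b)
```

```text
[0.01754566 0.72314579 0.69019656 0.01952005] [ 0.44372304 -0.09603501  0.1076367 ]
[[321.8, 183.3], [320.3, 191.8], [323.3, 174.3], [316.8, 206.5], [319.5, 190.6]]
[[305.0, 302.0], [296.0, 353.0], [314.0, 248.0], [275.0, 441.0], [291.0, 346.0]]
```

View pics/p4.png

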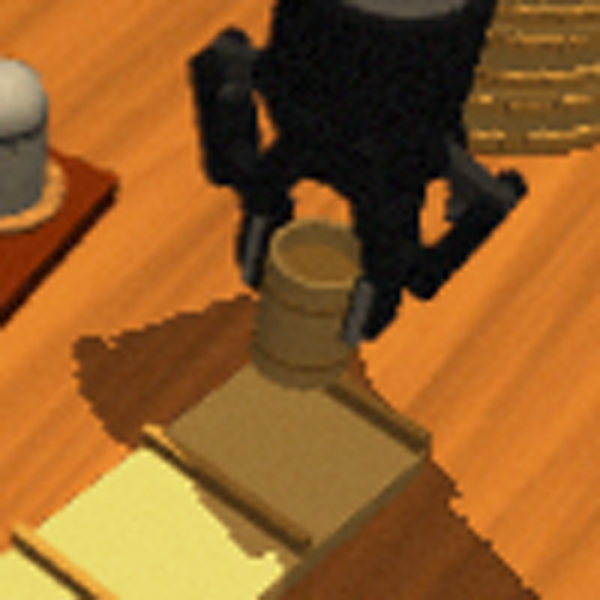

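The pot is now upright (rim (316,255), foot (302,355), lean as expected), with its foot about 30 mm below the TCP. Lowering it.

>>> move_arm([
  [0.02,0.004,-0.002,-0.02,0,0,0],
  [0.02,0,0,-0.02,0,0,0],
  [0.02,0,0,-0.01,0,0,0],
  [0.02,0,0,-0.004,0,0,0],
  [0.02,0,0,0,0,0,0],
])

```text
time: 7.48
eef_pos: [0.4515, -0.0985, 0.0564]
tool_rot: [0.022, 0.722, 0.691, 0.021]
force: [-0.2, -1.2, -0.6]
finger_gap: 0.493
```

>>> move_arm([
  [0.02,0,0,-0.002,0,0,0],
  [0.02,0,0,-0.002,0,0,0],
])

```text
time: 7.72
eef_pos: [0.4525, -0.099, 0.0535]
tool_rot: [0.023, 0.722, 0.691, 0.021]
force: [0.4, -0.0, -0.8]
finger_gap: 0.492
```

>>> move_arm([
  [0.02,-0.005,0.001,-0.001,0,0,0],
  [0.02,0,0,-0.002,0,0,0],
  [0.02,0,0,-0.001,0,0,0],
  [0.02,0,0,0,0,0,0],
])

```text
time: 8.22
eef_pos: [0.4471, -0.0979, 0.0494]
tool_rot: [0.023, 0.722, 0.691, 0.021]
force: [-0.6, -0.9, -0.2]
finger_gap: 0.486
```

>>> move_arm([
  [0.02,0,0,-0.002,0,0,0],
])

```text
time: 8.35
eef_pos: [0.4473, -0.098, 0.0475]
tool_rot: [0.023, 0.722, 0.691, 0.021]
force: [0.4, 1.0, -0.6]
finger_gap: 0.488
```

>>> move_arm([
  [0.02,0,0,-0.0015,0,0,0],
])

```text
time: 8.48
eef_pos: [0.4474, -0.0982, 0.0464]
tool_rot: [0.023, 0.722, 0.691, 0.021]
force: [-4.9, 1.4, 12.7]
finger_gap: 0.492
```

>>> move_arm([
  [0.02,0,0,-0.0015,0,0,0],
])

```text
time: 8.6
eef_pos: [0.4476, -0.0983, 0.0462]
tool_rot: [0.022, 0.722, 0.691, 0.021]
force: [-7.5, 3.9, 20.6]
finger_gap: 0.49
```

>>> move_arm([
  [0.02,0,0,-0.0015,0,0,0],
])

```text
time: 8.72
eef_pos: [0.4477, -0.0983, 0.0463]
tool_rot: [0.021, 0.722, 0.692, 0.02]
force: [-7.9, 3.5, 18.4]
finger_gap: 0.493
```

Contact at TCP z 0.0464, so the foot is on the floor. Releasing.

>>> move_arm([
  [0.05,0,0,0.0005,0,0,0],
  [0.06,0,0,0,0,0,0],
  [0.085,0,0,0,0,0,0],
  [0.085,0,0,0,0,0,0],
])

```text
time: 9.22
eef_pos: [0.448, -0.0985, 0.0469]
tool_rot: [0.021, 0.722, 0.692, 0.021]
force: [-0.8, -0.4, 0.4]
finger_gap: 0.993
```

>>> move_arm([
  [0.085,0,0,0.02,0,1,0],
  [0.085,0,0,0.04,0,1,0],
  [0.085,0,0,0.05,0,1,0],
  [0.085,0,0,0.03,0,0,0],
  [0.085,0,0,0,0,0,0],
])

```text
time: 9.85
eef_pos: [0.4459, -0.0975, 0.1893]
tool_rot: [0.001, 0.722, 0.692, 0.0]
force: [-0.6, 0.3, 0.0]
finger_gap: 0.999
```

>>> move_arm([
  [0.02,0,0,0,0,0,0],
  [0.02,0,0,0,0,0,0],
  [0.02,0,0,0,0,0,0],
  [0.02,0,0,0,0,0,0],
  [0.02,0,0,0,0,0,0],
])

```text
time: 10.48
eef_pos: [0.4432, -0.0963, 0.184]
tool_rot: [-0.004, 0.722, 0.692, -0.001]
force: [0.6, -0.2, -0.2]
finger_gap: 0.237
```

Closing in the air causes no rise, so the rise at the pick was contact. Next is the shaker, closing step by step.

>>> move_arm([
  [0.085,0.02,-0.006,0,0,0.3,0],
  [0.085,0.03,-0.01,0,0,0,0],
  [0.085,0.035,-0.01,0,0,0,0],
  [0.085,0.035,-0.01,0,0,0,0],
  [0.085,0.035,-0.01,0,0,0,0],
  [0.085,0.03,-0.01,0,0,0,0],
  [0.085,0.014,-0.004,0,0,0,0],
  [0.085,0,0,0,0,0,0],
  [0.085,0,0,0,0,0,0],
])

```text
time: 11.6
eef_pos: [0.6478, -0.1578, 0.1814]
tool_rot: [-0.007, 0.722, 0.692, -0.004]
force: [-0.0, 0.6, 0.3]
finger_gap: 0.994
```

Run:
```python
from h import *
c=cap('top');o=r.get_obs();print(o['eef_pos'],o['tool_rot'])
b=cv2.resize(c['color'][150:270,170:330,::-1],(800,600),interpolation=cv2.INTER_CUBIC)
s=cap('side');cv2.imwrite('pics/p5s.png',cv2.resize(s['color'][100:230,200:370,::-1],(785,600),interpolation=cv2.INTER_CUBIC))
```

```text
[ 0.64768294 -0.1578071   0.18144406] [-0.00649963  0.72227787  0.69156245 -0.00371611]
```

View pics/p5s.png

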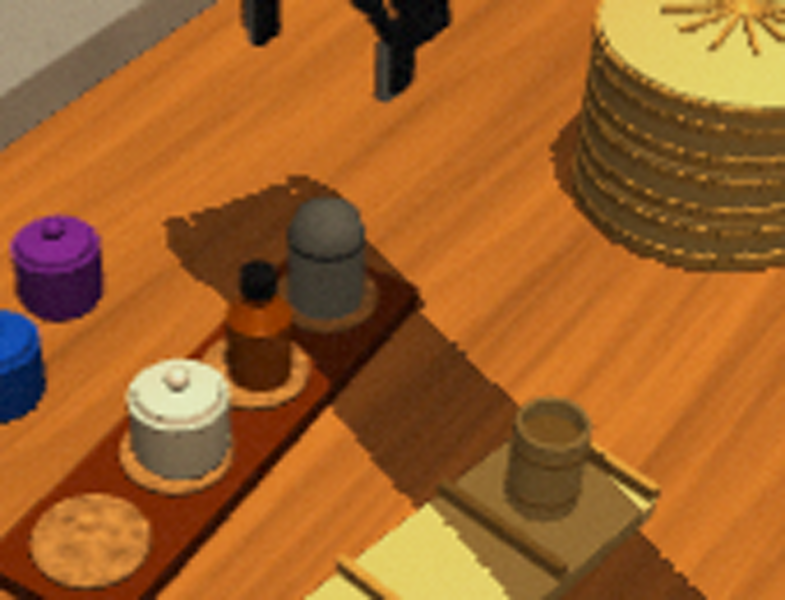

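The pick pot stands upright near the middle of the right compartment (foot at (545,500)). Descending on the shaker.

>>> move_arm([
  [0.085,-0.002,0.001,-0.02,0,-0.8,0],
  [0.085,0,0,-0.04,0,0,0],
  [0.085,0,0,-0.04,0,0,0],
  [0.085,0,0,-0.03,0,0,0],
  [0.085,0,0,-0.005,0,0,0],
  [0.085,0,0,0,0,0,0],
])

```text
time: 12.45
eef_pos: [0.6444, -0.1562, 0.0473]
tool_rot: [0.001, 0.722, 0.692, 0.003]
force: [0.0, 0.1, -0.1]
finger_gap: 0.997
```

>>> move_arm([
  [0.06,0,0,0,0,0,0],
  [0.06,0,0,0,0,0,0],
])

```text
time: 12.7
eef_pos: [0.6461, -0.1569, 0.0506]
tool_rot: [0.003, 0.722, 0.692, 0.004]
force: [-0.2, -0.6, 0.2]
finger_gap: 0.703
```

>>> move_arm([
  [0.045,0,0,0,0,0,0],
])

```text
time: 12.82
eef_pos: [0.6467, -0.1572, 0.0519]
tool_rot: [0.004, 0.722, 0.692, 0.004]
force: [-0.2, -0.1, -0.9]
finger_gap: 0.55
```

The arm rebounds after a move and each row re-bases on that, so it creeps. I'll reopen, lower and settle before closing.

>>> move_arm([
  [0.065,-0.001,0,-0.006,0,0,0],
  [0.065,0,0,-0.008,0,0,0],
  [0.065,0,0,-0.001,0,0,0],
  [0.065,0,0,0,0,0,0],
  [0.065,0,0,0,0,0,0],
  [0.065,0,0,0,0,0,0],
])

```text
time: 13.58
eef_pos: [0.6456, -0.1572, 0.0357]
tool_rot: [0.004, 0.722, 0.692, 0.004]
force: [0.6, -0.5, -0.6]
finger_gap: 0.761
```

>>> move_arm([
  [0.065,0,0,0,0,0,0],
  [0.065,0,0,0,0,0,0],
])

```text
time: 13.82
eef_pos: [0.6458, -0.1572, 0.036]
tool_rot: [0.004, 0.722, 0.692, 0.004]
force: [-1.0, 0.0, 0.1]
finger_gap: 0.764
```

>>> move_arm([
  [0.052,0,0,0,0,0,0],
  [0.03,0,0,0,0,0,0],
  [0.03,0,0,0,0,0,0],
  [0.03,0,0,0,0,0,0],
  [0.03,0,0,0,0,0,0],
], squeeze=35)

```text
time: 14.45
eef_pos: [0.6461, -0.1574, 0.0365]
tool_rot: [0.005, 0.722, 0.692, 0.004]
force: [0.6, -0.4, 0.7]
finger_gap: 0.557
```

>>> move_arm([
  [0.03,0,0,0.02,0,0,0],
  [0.03,0,0,0.04,0,0,0],
  [0.03,0,0,0.04,0,0,0],
  [0.03,-0.01,0.02,0.02,0,0,0],
  [0.03,-0.022,0.04,0,0,0,0],
  [0.03,-0.024,0.045,0,0,0,0],
  [0.03,-0.024,0.045,0,0,0,0],
  [0.03,-0.024,0.045,0,0,0,0],
  [0.03,-0.024,0.045,0,0,0,0],
  [0.03,-0.022,0.04,0,0,0,0],
  [0.03,-0.012,0.02,0,0,0,0],
  [0.03,0,0,0,0,0,0],
])

```text
time: 15.95
eef_pos: [0.4794, 0.1504, 0.1748]
tool_rot: [0.011, 0.723, 0.691, 0.009]
force: [-0.9, -0.6, -0.5]
finger_gap: 0.561
```

>>> move_arm([
  [0.03,0,0,0,0,0,0],
  [0.03,0,0,0,0,0,0],
])

```text
time: 16.2
eef_pos: [0.4805, 0.1494, 0.176]
tool_rot: [0.012, 0.723, 0.691, 0.01]
force: [0.2, -0.3, -0.9]
finger_gap: 0.554
```

>>> move_arm([
  [0.03,0.0035,-0.004,-0.02,0,1,0],
  [0.03,0,0,-0.03,0,0,0],
  [0.03,0,0,-0.03,0,0,0],
  [0.03,0,0,-0.025,0,0,0],
  [0.03,0,0,-0.01,0,0,0],
  [0.03,0,0,-0.003,0,0,0],
  [0.03,0,0,0,0,0,0],
  [0.03,0,0,0,0,0,0],
  [0.03,0,0,0,0,0,0],
])

```text
time: 17.32
eef_pos: [0.4905, 0.1406, 0.0593]
tool_rot: [0.009, 0.726, 0.688, 0.007]
force: [-0.8, -0.3, -1.3]
finger_gap: 0.551
```

>>> move_arm([
  [0.03,-0.0055,0.004,-0.004,0,0.4,0],
  [0.03,0,0,-0.008,0,0,0],
  [0.03,0,0,-0.006,0,0,0],
  [0.03,0,0,-0.002,0,0,0],
  [0.03,0,0,0,0,0,0],
  [0.03,0,0,0,0,0,0],
])

```text
time: 18.08
eef_pos: [0.4845, 0.1451, 0.038]
tool_rot: [0.006, 0.726, 0.688, 0.004]
force: [-0.2, 0.5, -1.0]
finger_gap: 0.552
```

Expected contact is near z 0.0315. The position (0.4845, 0.1451) is on target.

>>> move_arm([
  [0.03,0,0,-0.002,0,0,0],
  [0.03,0,0,-0.002,0,0,0],
  [0.03,0,0,-0.0015,0,0,0],
])

```text
time: 18.45
eef_pos: [0.485, 0.1451, 0.0327]
tool_rot: [0.006, 0.726, 0.688, 0.005]
force: [-0.2, 0.3, -0.8]
finger_gap: 0.555
```

>>> move_arm([
  [0.03,0,0,-0.001,0,0,0],
])

```text
time: 18.58
eef_pos: [0.485, 0.145, 0.0316]
tool_rot: [0.006, 0.726, 0.688, 0.005]
force: [0.6, -0.6, 0.8]
finger_gap: 0.554
```

>>> move_arm([
  [0.03,-0.0005,0,-0.001,0,0,0],
])

```text
time: 18.7
eef_pos: [0.4851, 0.1451, 0.0314]
tool_rot: [0.007, 0.726, 0.688, 0.005]
force: [-2.7, -0.4, 10.9]
finger_gap: 0.555
```

>>> move_arm([
  [0.055,0,0,0,0,0,0],
  [0.065,0,0,0,0,0,0],
  [0.085,0,0,0,0,0,0],
  [0.085,0,0,0,0,0,0],
])

```text
time: 19.2
eef_pos: [0.4855, 0.1451, 0.0317]
tool_rot: [0.007, 0.726, 0.688, 0.005]
force: [0.5, -0.2, -0.1]
finger_gap: 0.994
```

>>> move_arm([
  [0.085,0,0,0.02,0,0,0],
  [0.085,0,0,0.04,0,0,0],
  [0.085,0,0,0.04,0,0,0],
  [0.085,0.01,-0.013,0.02,0,0,0],
  [0.085,0.022,-0.03,0.01,0,0,0],
  [0.085,0.025,-0.035,0,0,0,0],
  [0.085,0.03,-0.035,0,0,0,0],
  [0.085,0.025,-0.02,0,0,0,0],
  [0.085,0.025,-0.011,0,0,0,0],
  [0.085,0.013,0,0,0,0,0],
  [0.085,0,0,0,0,0,0],
  [0.085,0,0,0,0,0,0],
])

```text
time: 20.7
eef_pos: [0.6365, -0.0027, 0.1646]
tool_rot: [0.006, 0.725, 0.689, 0.004]
force: [0.2, -0.6, 0.5]
finger_gap: 0.995
```

>>> move_arm([
  [0.085,-0.002,0.004,-0.01,0,0.3,0],
  [0.085,0,0,-0.03,0,0,0],
  [0.085,0,0,-0.03,0,0,0],
  [0.085,0,0,-0.03,0,0,0],
  [0.085,0,0,-0.01,0,0,0],
  [0.085,0,0,-0.003,0,0,0],
  [0.085,0,0,0,0,0,0],
  [0.085,0,0,0,0,0,0],
])

```text
time: 21.7
eef_pos: [0.6316, 0.0056, 0.0493]
tool_rot: [0.004, 0.724, 0.69, 0.003]
force: [0.4, -0.2, -0.1]
finger_gap: 0.994
```

Run:
```python
from h import *
s=cap('side')
cv2.imwrite('pics/p6.png',cv2.resize(s['color'][110:260,190:340,::-1],(600,600),interpolation=cv2.INTER_CUBIC))
```

```text
(no output)
```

View pics/p6.png

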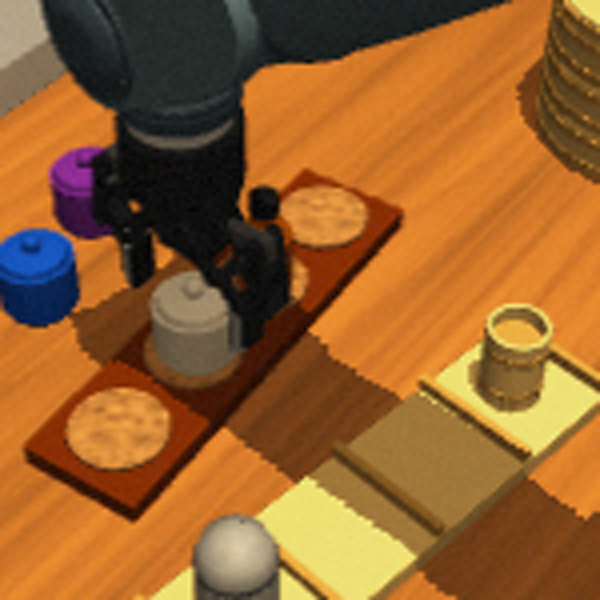

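The jar (195,320) is between the fingers, the cruet behind is clear, and the shaker and pick pot stand upright. I'll centre, lower and settle.

>>> move_arm([
  [0.085,0.003,-0.004,-0.003,0,0,0],
  [0.075,0,0,-0.006,0,0,0],
  [0.075,0,0,-0.004,0,0,0],
  [0.075,0,0,0,0,0,0],
  [0.075,0,0,0,0,0,0],
])

```text
time: 22.38
eef_pos: [0.6355, 0.001, 0.0365]
tool_rot: [0.005, 0.724, 0.69, 0.003]
force: [0.3, 0.6, -1.1]
finger_gap: 0.878
```

>>> move_arm([
  [0.07,0,0,0,0,0,0],
])

```text
time: 22.5
eef_pos: [0.6356, 0.001, 0.0365]
tool_rot: [0.005, 0.724, 0.69, 0.003]
force: [0.1, 0.5, -0.1]
finger_gap: 0.818
```

>>> move_arm([
  [0.07,0,0,-0.004,0,0,0],
  [0.07,0,0,0,0,0,0],
  [0.062,0,0,0,0,0,0],
  [0.04,0,0,0,0,0,0],
  [0.04,0,0,0,0,0,0],
  [0.04,0,0,0,0,0,0],
  [0.04,0,0,0,0,0,0],
], squeeze=40)

```text
time: 23.38
eef_pos: [0.6359, 0.001, 0.0327]
tool_rot: [0.005, 0.724, 0.69, 0.003]
force: [-0.2, -1.1, 0.1]
finger_gap: 0.666
```

>>> move_arm([
  [0.04,0,0,0.01,0,0,0],
  [0.04,0,0,0.03,0,0,0],
  [0.04,0,0,0.03,0,0,0],
  [0.04,-0.012,0,0.005,0,0,0],
  [0.04,-0.025,-0.003,0,0,0,0],
  [0.04,-0.03,-0.004,0,0,0,0],
  [0.04,-0.03,-0.004,0,0,0,0],
  [0.04,-0.03,-0.004,0,0,0,0],
  [0.04,-0.025,-0.003,0,0,0,0],
  [0.04,-0.014,0,0,0,0,0],
  [0.04,0,0,0,0,0,0],
  [0.04,0,0,0,0,0,0],
])

```text
time: 24.88
eef_pos: [0.4531, -0.015, 0.1016]
tool_rot: [-0.001, 0.724, 0.69, -0.001]
force: [-0.4, -0.8, -1.6]
finger_gap: 0.668
```

>>> move_arm([
  [0.04,0,0,0,0,0,0],
  [0.04,0,0,0,0,0,0],
])

```text
time: 25.12
eef_pos: [0.4537, -0.015, 0.1014]
tool_rot: [-0.001, 0.724, 0.69, -0.001]
force: [-0.3, 0.6, -1.4]
finger_gap: 0.668
```

>>> move_arm([
  [0.04,0.006,-0.002,-0.01,0,-0.5,0],
  [0.04,0,0,-0.02,0,0,0],
  [0.04,0,0,-0.015,0,0,0],
  [0.04,0,0,-0.008,0,0,0],
  [0.04,0,0,-0.003,0,0,0],
  [0.04,0,0,0,0,0,0],
  [0.04,0,0,0,0,0,0],
])

```text
time: 26.0
eef_pos: [0.4621, -0.0176, 0.0428]
tool_rot: [0.003, 0.723, 0.69, 0.003]
force: [0.3, 0.1, -1.6]
finger_gap: 0.663
```

>>> move_arm([
  [0.04,-0.0025,0.001,-0.004,0,0,0],
  [0.04,0,0,-0.004,0,0,0],
  [0.04,0,0,-0.002,0,0,0],
  [0.04,0,0,-0.001,0,0,0],
  [0.04,0,0,0,0,0,0],
])

```text
time: 26.62
eef_pos: [0.46, -0.0167, 0.0319]
tool_rot: [0.004, 0.723, 0.69, 0.004]
force: [0.1, -0.3, -1.2]
finger_gap: 0.668
```

>>> move_arm([
  [0.04,0,0,-0.0015,0,0,0],
  [0.04,0,0,-0.001,0,0,0],
])

```text
time: 26.88
eef_pos: [0.4602, -0.0167, 0.0294]
tool_rot: [0.004, 0.723, 0.69, 0.004]
force: [-0.5, 0.0, -0.5]
finger_gap: 0.667
```

>>> move_arm([
  [0.04,-0.0005,0,-0.001,0,0,0],
  [0.04,0,0,-0.001,0,0,0],
])

```text
time: 27.12
eef_pos: [0.4597, -0.0167, 0.0276]
tool_rot: [0.004, 0.723, 0.69, 0.004]
force: [-3.7, 1.4, 8.8]
finger_gap: 0.669
```

>>> move_arm([
  [0.04,0,0,-0.001,0,0,0],
])

```text
time: 27.25
eef_pos: [0.4597, -0.0167, 0.0276]
tool_rot: [0.003, 0.723, 0.69, 0.003]
force: [-7.8, 2.3, 16.0]
finger_gap: 0.667
```

The jar is on the floor at its place. I'll release it and go to the cruet.

>>> move_arm([
  [0.065,0,0,0,0,0,0],
  [0.075,0,0,0,0,0,0],
  [0.085,0,0,0,0,0,0],
  [0.085,0,0,0,0,0,0],
])

```text
time: 27.75
eef_pos: [0.4604, -0.0169, 0.0281]
tool_rot: [0.004, 0.723, 0.69, 0.004]
force: [-0.2, -0.3, -0.7]
finger_gap: 0.995
```

>>> move_arm([
  [0.085,0,0,0.02,0,0,0],
  [0.085,0,0,0.04,0,0,0],
  [0.085,0,0,0.04,0,0,0],
  [0.085,0.013,-0.003,0.02,0,0,0],
  [0.085,0.03,-0.01,0,0,0,0],
  [0.085,0.03,-0.012,0,0,0,0],
  [0.085,0.03,-0.012,0,0,0,0],
  [0.085,0.03,-0.012,0,0,0,0],
  [0.085,0.025,-0.009,0,0,0,0],
  [0.085,0.012,-0.003,0,0,0,0],
  [0.085,0,0,0,0,0,0],
  [0.085,0,0,0,0,0,0],
])

```text
time: 29.25
eef_pos: [0.6326, -0.0786, 0.15]
tool_rot: [0.002, 0.723, 0.691, 0.003]
force: [-0.7, 0.9, 0.9]
finger_gap: 0.996
```

>>> move_arm([
  [0.085,0.004,0,-0.01,0,0,0],
  [0.085,0,0,-0.03,0,0,0],
  [0.085,0,0,-0.03,0,0,0],
  [0.085,0,0,-0.02,0,0,0],
  [0.085,0,0,-0.008,0,0,0],
  [0.085,0,0,-0.003,0,0,0],
  [0.085,0,0,0,0,0,0],
  [0.085,0,0,0,0,0,0],
])

```text
time: 30.25
eef_pos: [0.6363, -0.0775, 0.0471]
tool_rot: [0.004, 0.723, 0.691, 0.004]
force: [0.1, 0.3, 0.8]
finger_gap: 0.995
```

>>> move_arm([
  [0.085,0.001,-0.001,-0.003,0,0,0],
  [0.065,0,0,-0.006,0,0,0],
  [0.065,0,0,-0.003,0,0,0],
  [0.065,0,0,-0.001,0,0,0],
  [0.065,0,0,0,0,0,0],
  [0.06,0,0,0,0,0,0],
])

```text
time: 31.0
eef_pos: [0.6382, -0.0789, 0.0344]
tool_rot: [0.005, 0.723, 0.691, 0.004]
force: [-0.6, 0.1, 0.2]
finger_gap: 0.701
```

>>> move_arm([
  [0.05,0,0,0,0,0,0],
  [0.04,0,0,0,0,0,0],
  [0.02,0,0,0,0,0,0],
  [0.02,0,0,0,0,0,0],
  [0.02,0,0,0,0,0,0],
  [0.02,0,0,0,0,0,0],
], squeeze=35)

```text
time: 31.75
eef_pos: [0.6385, -0.0789, 0.0349]
tool_rot: [0.005, 0.723, 0.691, 0.004]
force: [0.0, -0.1, 0.2]
finger_gap: 0.456
```

>>> move_arm([
  [0.02,0,0,0.01,0,0,0],
  [0.02,0,0,0.03,0,0,0],
  [0.02,0,0,0.04,0,0,0],
  [0.02,-0.01,0.008,0.01,0,0,0],
  [0.02,-0.025,0.022,0,0,0,0],
  [0.02,-0.028,0.025,0,0,0,0],
  [0.02,-0.028,0.025,0,0,0,0],
  [0.02,-0.028,0.025,0,0,0,0],
  [0.02,-0.025,0.022,0,0,0,0],
  [0.02,-0.013,0.01,0,0,0,0],
  [0.02,0,0,0,0,0,0],
  [0.02,0,0,0,0,0,0],
])

```text
time: 33.25
eef_pos: [0.4677, 0.0645, 0.1212]
tool_rot: [0.0, 0.723, 0.691, 0.001]
force: [0.1, -0.1, -0.8]
finger_gap: 0.456
```

>>> move_arm([
  [0.02,0,0,0,0,0,0],
  [0.02,0,0,0,0,0,0],
])

```text
time: 33.5
eef_pos: [0.4691, 0.0634, 0.1214]
tool_rot: [0.001, 0.723, 0.69, 0.001]
force: [-0.5, -0.6, -0.1]
finger_gap: 0.454
```

>>> move_arm([
  [0.02,0.001,0.001,-0.01,0,-0.4,0],
  [0.02,0,0,-0.025,0,0,0],
  [0.02,0,0,-0.025,0,0,0],
  [0.02,0,0,-0.01,0,0,0],
  [0.02,0,0,-0.004,0,0,0],
  [0.02,0,0,0,0,0,0],
  [0.02,0,0,0,0,0,0],
])

```text
time: 34.38
eef_pos: [0.472, 0.0636, 0.0451]
tool_rot: [0.004, 0.724, 0.69, 0.005]
force: [0.2, -0.0, -0.8]
finger_gap: 0.458
```

>>> move_arm([
  [0.02,-0.001,0.0005,-0.005,0,0,0],
  [0.02,0,0,-0.004,0,0,0],
  [0.02,0,0,-0.002,0,0,0],
  [0.02,0,0,-0.001,0,0,0],
  [0.02,0,0,0,0,0,0],
])

```text
time: 35.0
eef_pos: [0.4718, 0.0641, 0.0334]
tool_rot: [0.005, 0.724, 0.69, 0.006]
force: [1.0, -0.9, -1.4]
finger_gap: 0.457
```

>>> move_arm([
  [0.02,0,0,-0.001,0,0,0],
])

```text
time: 35.12
eef_pos: [0.472, 0.0641, 0.0326]
tool_rot: [0.006, 0.724, 0.69, 0.006]
force: [-0.5, 0.0, -1.4]
finger_gap: 0.456
```

>>> move_arm([
  [0.02,0,0,-0.0015,0,0,0],
  [0.02,0,0,-0.001,0,0,0],
])

```text
time: 35.38
eef_pos: [0.4721, 0.0641, 0.0299]
tool_rot: [0.006, 0.724, 0.69, 0.006]
force: [-0.3, -0.9, 0.2]
finger_gap: 0.458
```

>>> move_arm([
  [0.02,0,0,-0.001,0,0,0],
])

```text
time: 35.5
eef_pos: [0.4722, 0.0641, 0.0297]
tool_rot: [0.005, 0.724, 0.69, 0.006]
force: [-4.5, -0.4, 13.9]
finger_gap: 0.461
```

>>> move_arm([
  [0.045,0,0,0,0,0,0],
  [0.06,0,0,0,0,0,0],
  [0.085,0,0,0,0,0,0],
  [0.085,0,0,0,0,0,0],
])

```text
time: 36.0
eef_pos: [0.4727, 0.0641, 0.0299]
tool_rot: [0.006, 0.724, 0.69, 0.006]
force: [0.4, 1.0, 0.1]
finger_gap: 0.994
```

>>> move_arm([
  [0.085,0,0,0.02,0,0,0],
  [0.085,0,0,0.04,0,0,0],
  [0.085,0,0,0.05,0,0,0],
  [0.085,0,0,0.05,0,0,0],
  [0.085,0,0,0.04,0,0,0],
  [0.085,0,0.03,0.01,0,0,0],
  [0.085,-0.02,0.05,0,0,0,5],
  [0.085,-0.03,0.05,0,0,0,5],
  [0.085,-0.03,0.05,0,0,0,5],
  [0.085,-0.03,0.05,0,0,0,5],
  [0.085,-0.03,0.05,0,0,0,5],
  [0.085,0,0,0,0,0,0],
])

```text
time: 37.5
eef_pos: [0.325, 0.3515, 0.2475]
tool_rot: [0.004, 0.553, 0.833, 0.009]
force: [0.8, -0.4, 0.3]
finger_gap: 0.992
```

Run:
```python
from h import *
c=cap('top');s=cap('side');print(r.get_obs()['eef_pos'])
a=cv2.resize(c['color'][150:270,170:310,::-1],(400,343),interpolation=cv2.INTER_CUBIC)
b=cv2.resize(s['color'][160:300,210:350,::-1],(343,343),interpolation=cv2.INTER_CUBIC)
cv2.imwrite('pics/p7.png',np.hstack([a,b]))
cv2.imwrite('pics/top_end.png',c['color'][:,:,::-1])
```

```text
[0.32692062 0.34931517 0.24738891]
```

View pics/p7.png

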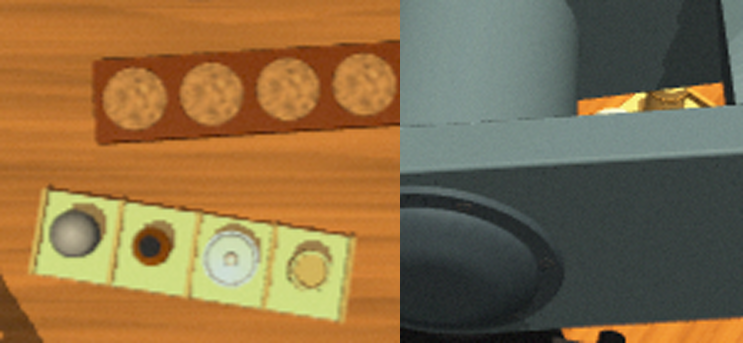

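View pics/top_end.png

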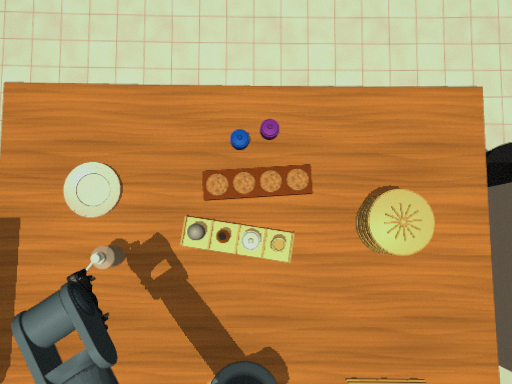

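The order on the bamboo rack is now shaker, cruet, jar, pick pot from left to right. I'll check the centring and the bystanders numerically.

Run:
```python
from h import *
c=cap('top');C=np.array([.4657,.0237]);yd=np.array([.1498,.9887]);xd=np.array([.9887,-.1498])
for n,p,z in[('shaker',(75,232),.08),('cruet',(152,244),.096),('jar',(231,258),.081),('pick',(308,269),.078)]:
    q=onz(c,(170+(p[0]+.5)/2.857-.5,150+(p[1]+.5)/2.857-.5),z)[:2]-C; print(n,'rack x,y mm',(1000*np.array([q@xd,q@yd])).round(1))
a=cv2.imread('pics/top0.png').astype(int);b=c['color'][:,:,::-1].astype(int);d=np.abs(a-b).max(2)
print('plate diff',d[160:220,60:125].max(),'steamer',d[185:260,355:440].max(),'bottle',(d[246:266,86:116]>40).sum())
print('bottle pump xy',onz(c,(97,258),.17))
```

```text
shaker rack x,y mm [  4.7 118.7]
cruet rack x,y mm [ 4.7 39.5]
jar rack x,y mm [  3.2 -40.5]
pick rack x,y mm [   4.4 -118.9]
plate diff 14 steamer 16 bottle 37
bottle pump xy [0.41456822 0.38803026 0.17      ]
```

Run:
```python
from h import *
c=cap('top')
for im in(cv2.imread('pics/top0.png'),c['color'][:,:,::-1]):
    m=(im[240:275,80:120].min(2)>170);ys,xs=np.nonzero(m);print('pump',m.sum(),xs.mean()+80,ys.mean()+240)
o=r.get_obs();print(o['time'],o['force'])
r.job_done()
```

```text
pump 84 94.17857142857143 259.9642857142857
pump 85 94.50588235294117 259.63529411764705
37.7 [-0.92421626  0.58407689 -0.17918613]
the job is handed in; nothing more can be done
```

The four pots are on the bamboo rack in reverse order and the job is handed in. From left to right they stand shaker, cruet, jar, pick pot; on the old rack it was pick pot, jar, cruet, shaker. The clock read 37.7 s at hand-in, against the 99 s limit.

- **Placing:** In the last top view each pot looked upright in its own compartment. I lowered each one until the wrist felt the floor (the highest reading I saw was about 20 N upward), then released it.
- **Centring:** By my camera estimate the pots are within about 5 mm of their compartment centres. They read 3–5 mm toward +x and up to 4 mm along the row. By the arm's own readings they were released within about 1 mm of target. The two disagree by more than the 2 mm calibration figure, and I left the pots as they were.
- **Bystanders:** The plate and steamer show no change from the first picture. The soap pump's image moved less than 0.5 pixel. Its surroundings differ in 37 pixels, probably from the arm's shadow. The arm was clear of everything at the end.
- **First grasp:** The pick pot was slid about 10 mm on its coaster and picked up leaning about 5°, because the arm crept while the jaws closed. I trimmed the tilt and saw it upright before lowering it. For the other three I let the arm settle first, and their grasps went cleanly.
- **Last side view:** The arm blocked it, so the final check rests on the top camera alone.

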